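# Refit the setting knob of the press's hold-to-run box and hold it down

## Robot

A 6-joint arm with a two-finger parallel gripper is mounted at the origin on a cart in front of the work surface, level with it; the furniture and walls round the work are solid. World frame = base frame: x ahead of the robot, y to its left, z up, the work surface at z = 0. Lengths are in mm, angles in rad, forces in N, time in s.
With the tool pointing down it reaches from about 275 to 875 mm from the base axis. Payload 12.5 kg.
Tool frame: the origin (TCP) lies midway between the tips of the shut fingers; the grasp point (between the pads) lies behind it (r.grip_depth is the z of the grasp point in the tool frame, in mm); z points along the fingers, y is the line along which they close (so a half turn about z gives the same grasp; the last joint's range is limited). The gripper opens to 85 mm and grips with 20 to 120 N. Pads are 22 mm wide; open, the fingers measure 114 mm over their backs; the gripper's body (76 mm by 85 mm) begins 54 mm behind the grasp point. The pads swing forward as they close: fully open they stand 13 mm farther back than shut.
Start: joints at [1.118, 0.351, 1.652, -0, 1.139, -0.085], TCP at [197.728, 513.214, 231.29] pointing down, gripper open.
Joint ranges: [-2.75, 2.75], [-0.79, 2.1], [0.01, 2.65], [-1.57, 4.71], [0.07, 3.14], [-2.87, 2.87]. Speed limits (rad/s): [2.22, 2.22, 2.79, 3.14, 3.14, 3.14].

## Interface

Orientations are given as a unit quaternion [w, x, y, z].
In Python, from rig import r, solver, grab_frame, workorder gives the robot as it stands. Calls block until the motion is done:
- r.goto(position, orientation): joint-space move of the TCP to a pose.
- r.line_to(position, speed=150, orientation=None, threshold=None): straight line of the TCP; orientation=None keeps the orientation; speed is the mean speed in mm/s. With threshold (N) it stops when the force on the tool has changed by that much, and returns True; else False.
- r.move_joints(angles): joint-space move.
- r.set_gripper(opening, f_grip=None): finger opening in mm; f_grip is the grip in N (None keeps the last); returns when the fingers have stopped.
- r.pause(seconds).
- solver.ik(position, orientation): joint angles nearest the present ones, or None.
- r.read_state(): the state.
- grab_frame(name): name is "scene" or "top" or "wrist"; returns a dict with "img" (480x640x3 uint8, red, green, blue), "z_map" (480x640 float32, mm along the optical axis (not along the pixel's ray), 0 where there is no reading), "fovy" (degrees; the focal length in pixels is half the picture's height over the tangent of half this angle, whatever the lens; pixels are square), "cx", "cy" (the principal point, pixels), "k1" (the pictures are not rectified: a ray, as slopes to the right and down, at radius r is drawn at 1 + k1 r^2 times it, then the intrinsics apply), "position" and "orientation" of the camera in the world. Camera axes: x right, y up, looking along -z (the intrinsics and any distortion apply to the point x, -y, -z); pixel columns grow to the right and rows downward; lengths in mm; the calibration is good to about 2 mm. A picture is of the moment at which its call begins.
A pose or a line that the arm cannot do raises r.PlanningError and nothing moves.
- workorder.finish_job(): hands the job in; it is judged then, once.
The state is a dict: "time_s": time; "joints": joint angles; "dq": joint speeds; "tau": joint torques, N m; "position": TCP position; "tcp_rot": TCP orientation; "contact_force": force on the tool from outside, world axes, zero at the start; "wrist_torque": the same for the moment, N m; "width": finger opening in mm; "finger_force": force on a finger pad.
Only numpy, scipy, OpenCV 4.12 (cv2) and the standard library are available. Lean on these libraries where they do the work, as an engineer would, in place of code of your own. Each camera call takes 0.05 s, during which the arm holds its last target. There are 200 camera calls.

## Task

The pellet press's loose hold-to-run box has been slid out of its bench bracket and its black pointer knob has been pulled off: slide the box back until it is fully home against the back of the bracket, then turn the knob so that its D-shaped bore matches the flat of the box's spindle and push it on all the way down to the shoulder. Finish while still pressing the knob down on its spring, close to the bottom of its travel, as an operator does to keep the press running; do not let go. Leave the other things on the bench where they are.

Things in the scene. Friction and masses are not known exactly. Their poses are not given: they have to be found in the camera images.
- bracket: Dark steel U-shaped bracket screwed to the worktop, open towards the robot. Origin on the worktop exactly under the middle of the control box when that is fully home; x points into the bracket (the way the box slides home), z up. Back wall 30 mm high, its two rubber pads meet the box's rear end at x = +60 mm. Side rails 22 mm high, inner faces at y = +-48.5 mm.
- bracket_mouth (a point): Middle of the bracket's mouth on the worktop, 47 mm in front (-x) of the bracket's origin, axes as the bracket's. Here the flared rail ends stand at y = +-67 mm; they close in at 25 degrees to the straight rails, which begin 37 mm further in.
- control_box: Light grey and black control box, 120 (x) by 92 (y) by 48 mm high, vertical corners rounded to 10 mm, 0.4 to 0.65 kg, loose on the worktop; too wide to grip, slid by pushing on its front end. Origin in the middle of its underside; x points to its rear end, which goes into the bracket; z up. A red mushroom button (fixed, 12 mm high) and two lamps stand on top near the front end.
- box_front (a point): Middle of the box's flat front end (faces the robot), 60 mm in front of the box's origin and 24 mm above the worktop; axes as the box's. The place to push.
- spindle_seat (a point): Centre of the steel spindle's shoulder, on its axis, 60 mm above the worktop when up, above x = +15 mm, y = 0 of the box. From here stands a D-shaft 16 mm in diameter, 20 mm high, 1.5 mm chamfer at the tip, one flat facing the point's +x 4.5 mm from the axis; a red line on the tip points to it. The point turns with the spindle, set within 35 degrees of the box's x and held by 0.08 N m friction.
- spindle (a joint): How far the spindle is pressed down, in m: 0 up, 0.008 at the bottom stop. A spring pushes it up with 4 N at the top, growing evenly to 8.8 N at the bottom; it springs back when let go.
- knob: Black push-on pointer knob standing upright on the worktop left or right of the box, 46 mm high, 35 to 70 g. Origin in the centre of its underside, z up. Ribbed skirt 48 mm across at the foot, round body about 40 mm across up to 24 mm height, above it a straight grip bar along x. Fully on when its underside meets the spindle's shoulder; goes on only with its x axis along that of point spindle_seat.
- knob_bar (a point): Middle of the knob's grip bar, on its axis, 35 mm above its underside; axes as the knob's. The bar is 40 mm long (x), 14 mm thick (y; pinch it across y) and stands from 24 to 46 mm height; a white line on it marks the +x end.
- knob_bore (a point): Mouth of the blind D-shaped bore in the knob's underside, on its axis; axes as the knob's. 22 mm deep, 17.6 mm in diameter with its flat on the +x side 5.3 mm from the axis (0.8 mm clearance to the shaft all round), 1.6 mm lead-in chamfer.
- pellet_cup: Bystander: small aluminium cup 38 mm in diameter, 10 mm high, on the other side of the box from the knob; origin in the centre of its underside.
- jar: Bystander: glass jar with black cap, 61 mm in diameter, 100 mm high, left of the bracket; origin in the centre of its underside.
- vial_black: Bystander: glass vial with black cap, 27 mm in diameter, 62 mm high, left of the bracket; origin in the centre of its underside.
- vial_red: Bystander: glass vial with red cap, 27 mm in diameter, 62 mm high, right of the bracket; origin in the centre of its underside.
- screwdriver: Bystander: screwdriver with red handle, 173 mm long, lying at the left in front of the mill; origin under its middle.
- marker: Bystander: blue marker pen, 136 mm long, lying at the right in front of the press; origin under its middle.
Not all that is in view belongs to the job. Of the things that look like the knob, the middle-sized one is meant.

How it is judged:
By the outcome, as a careful person would: the job done as asked, in the order asked, and still so for the second after the job is handed in, while the arm keeps its last pose, push and grip.
It also fails if it takes over 61 s, if anything falls off the work surface, if the arm or the gripper's body presses on something with over 40 N, if the wrist force passes 120 N, or if a joint passes its speed limit or range.

## Working session

There is one attempt and no reset: what is moved stays moved. The work goes in short steps, each a Python script; the robot and the scene stay as the last script left them, time stands still between calls to the robot, and variables do not carry over. Pictures are saved under pics/ and viewed, at most 10 in all, crops included, and the job is handed in when it is done.

```bash
ls; mkdir -p pics
cat > h.py <<'E'
import numpy as np, cv2
from scipy.spatial.transform import Rotation as R
from rig import r, solver, grab_frame, workorder
def rot(q): return R.from_quat([q[1],q[2],q[3],q[0]]).as_matrix()
def K(f):
    h=f["img"].shape[0]; F=h/2/np.tan(np.radians(f["fovy"])/2)
    return np.array([[F,0,f["cx"]],[0,F,f["cy"]],[0,0,1.]]), np.array([f["k1"],0,0,0,0.])
def rays(f,px):
    k,d=K(f); u=cv2.undistortPoints(np.float64(px).reshape(-1,1,2),k,d).reshape(-1,2)
    return np.c_[u[:,0],-u[:,1],-np.ones(len(u))]@rot(f["orientation"]).T
def onz(f,px,z):
    v=rays(f,px); p=np.array(f["position"]); return p+v*((z-p[2])/v[:,2])[:,None]
def proj(f,P):
    c=(np.float64(P).reshape(-1,3)-f["position"])@rot(f["orientation"]); c=c*[1,-1,-1]
    k,d=K(f); return cv2.projectPoints(c,np.zeros(3),np.zeros(3),k,d)[0].reshape(-1,2)
def depthpt(f,px):
    px=np.int32(px).reshape(-1,2); z=f["z_map"][px[:,1],px[:,0]]
    return np.array(f["position"])+rays(f,px)*z[:,None]
def tri(f1,p1,f2,p2):
    a,b=np.array(f1["position"]),np.array(f2["position"]); u,v=rays(f1,p1)[0],rays(f2,p2)[0]
    s=np.linalg.lstsq(np.c_[u,-v],b-a,rcond=None)[0]; A,B=a+s[0]*u,b+s[1]*v
    return (A+B)/2,np.linalg.norm(A-B)
def down(yaw):  # tool down; tool y axis at angle yaw+90 => tool x at yaw
    q=(R.from_euler('z',yaw)*R.from_euler('x',np.pi)).as_quat(); return [q[3],q[0],q[1],q[2]]
def save(f,n,crop=None,s=1):
    im=f["img"][...,::-1]
    if crop: im=im[crop[1]:crop[3],crop[0]:crop[2]]
    cv2.imwrite("pics/"+n,cv2.resize(im,None,fx=s,fy=s,interpolation=cv2.INTER_CUBIC))
E
python3 - <<'E'
from h import *
import pickle
np.set_printoptions(precision=2,suppress=True)
s=r.read_state(); print(s, r.grip_depth)
d={}
for n in("scene","top"):
    f=grab_frame(n); d[n]=f; save(f,n+"0.png",None,1.25); print(n,f["position"],f["orientation"],f["fovy"],f["k1"])
pickle.dump(d,open("f0.pkl","wb"))
E
```

```text
pics
{'time_s': 0.0, 'joints': array([ 1.12,  0.35,  1.65,  0.  ,  1.14, -0.08]), 'dq': array([-0., -0., -0., -0., -0., -0.]), 'tau': array([  0.  , -50.61, -29.14,  -0.  ,   0.  ,   0.  ]), 'position': array([197.6 , 512.93, 230.77]), 'tcp_rot': array([-0.  ,  0.18,  0.98, -0.  ]), 'contact_force': array([0.37, 0.19, 0.12]), 'wrist_torque': array([ 0.03, -0.01,  0.01]), 'finger_force': 0.0, 'width': 85.4098085444233} -18.700000000000003
scene [-253.26 -932.    757.5 ] [ 0.81  0.48 -0.17 -0.3 ] 44.5804110441187 -0.013514487263071483
top [ 335.73  -32.58 1110.17] [ 0.71  0.07 -0.06 -0.7 ] 51.723522336281704 -0.05882949943541822
```

View pics/scene0.png

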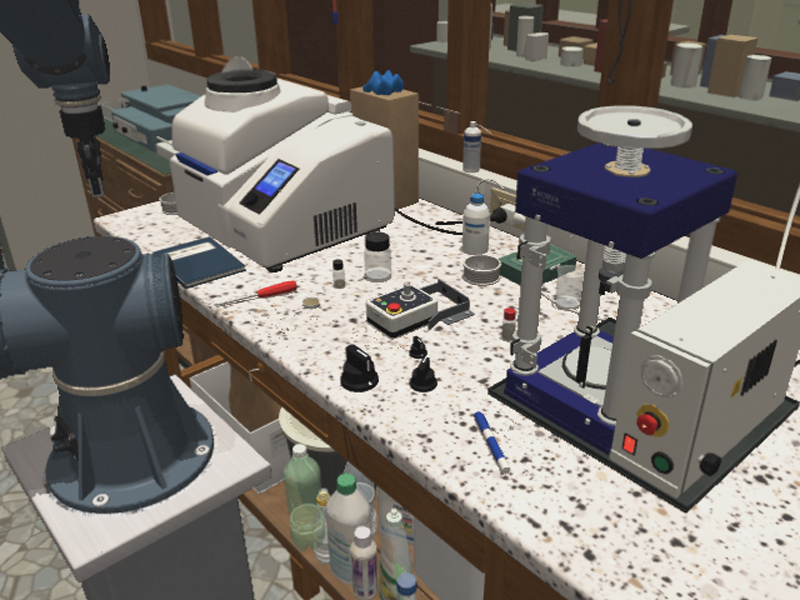

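View pics/top0.png

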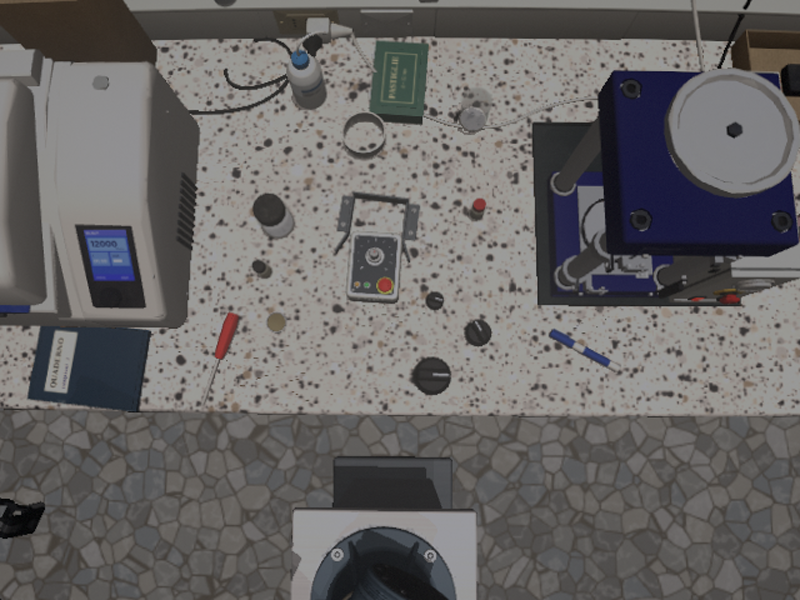

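The overview pictures show the box at (374,265) in the 800-wide top view, with the bracket behind it at about (380,215). Three things could be taken for the knob in that view: large (432,376), middle (478,333) and small (435,300). In the scene view they are at (360,368), (423,374) and (418,347). I choose the middle one and check it in a close crop.

Run:
```python
from h import *
import pickle
np.set_printoptions(precision=1,suppress=True)
d=pickle.load(open("f0.pkl","rb")); f=d["top"]
save(f,"crop1.png",(265,145,415,325),3.3)
yy,xx=np.mgrid[0:480,0:640]; px=np.c_[xx.ravel(),yy.ravel()]
P=depthpt(f,px).reshape(480,640,3); roi=(xx>265)&(xx<420)&(yy>140)&(yy<325)&(f["z_map"]>0)
print("table z",np.median(P[roi][:,2]))
m=(roi&(P[...,2]>6)).astype(np.uint8)
n,l,st,c=cv2.connectedComponentsWithStats(m)
for i in range(1,n):
    if st[i,4]>25:
        Q=P[l==i]; print(st[i],"c",c[i],"mean",Q.mean(0),"max z",Q[:,2].max(),"rect",cv2.minAreaRect(Q[:,:2].astype(np.float32)))
m=(roi&(P[...,2]>42)&(P[...,2]<53)); Q=P[m]; Q=Q[Q[:,0]>380]
print("boxtop",len(Q),np.median(Q,0),cv2.minAreaRect(Q[:,:2].astype(np.float32)))
m=(roi&(P[...,2]>70)); print("spindle?",P[m][:50])
# black by colour, knobs on worktop
g=f["img"].max(2); m=((g<60)&roi).astype(np.uint8); n,l,st,c=cv2.connectedComponentsWithStats(m)
for i in range(1,n):
    if st[i,4]>60: print("dark",st[i],c[i],onz(f,[c[i]],20)[0])
```

```text
table z -0.23801198888929775
[ 267  153   61   90 2743] c [299.  206.3] mean [586.3  20.8  43.3] max z 82.08298655972544 rect ((612.9339599609375, 25.66368865966797), (137.0626220703125, 199.6691436767578), 85.92597198486328)
[375 158  14  18 188] c [381.9 166.7] mean [ 676.6 -163.6   45. ] max z 65.52416582353908 rect ((679.9579467773438, -164.7804718017578), (26.59465217590332, 24.78214454650879), 89.15640258789062)
[340 233  15  14 144] c [347.3 239.5] mean [515.2 -86.5  21. ] max z 36.468882469795744 rect ((516.72314453125, -86.38763427734375), (28.18259048461914, 31.31583023071289), 4.3351521492004395)
[372 255  21  22 329] c [382.1 265.5] mean [ 456.7 -162.2   28.4] max z 49.5744279759308 rect ((458.9906921386719, -164.58021545410156), (45.86602020263672, 44.976680755615234), 25.836320877075195)
[330 285  31  31 716] c [345.2 300.2] mean [380.4 -80.9  36.6] max z 68.04394325596013 rect ((381.6569519042969, -82.38680267333984), (66.918212890625, 65.39213562011719), 73.8794174194336)
boxtop 2091 [569.3  20.3  47.5] ((564.52392578125, -54.38142395019531), (246.3235321044922, 247.4
[... 493 characters left out ...]
17.1  78.4]
 [586.4  14.9  80. ]
 [587.3  12.9  76.6]
 [584.4  25.6  79.3]
 [584.7  23.5  77.8]
 [584.3  21.3  79.7]
 [585.   19.3  76.9]
 [585.2  17.2  75.8]
 [585.   15.   76.7]
 [586.1  13.1  72.1]
 [582.9  25.7  76.1]
 [582.6  23.5  77.5]
 [582.4  21.3  78.4]
 [582.5  19.2  78. ]
 [581.5  16.9  82.1]
 [582.8  15.   76.9]
 [581.6  23.8  72.4]
 [580.9  21.4  75.4]
 [580.6  19.2  76.9]
 [581.3  17.2  73.6]
 [581.3  15.1  74. ]
 [579.6  19.5  71.7]]
dark [283 155  43   9 138] [304.  158.8] [703.2  12.1  20. ]
dark [341 234  13  14 123] [346.9 240.3] [513.6 -85.8  20. ]
dark [372 256  21  21 278] [382.2 266.7] [ 455.  -163.4   20. ]
dark [330 286  30  30 633] [344.4 300.6] [380.  -79.9  20. ]
```

View pics/crop1.png

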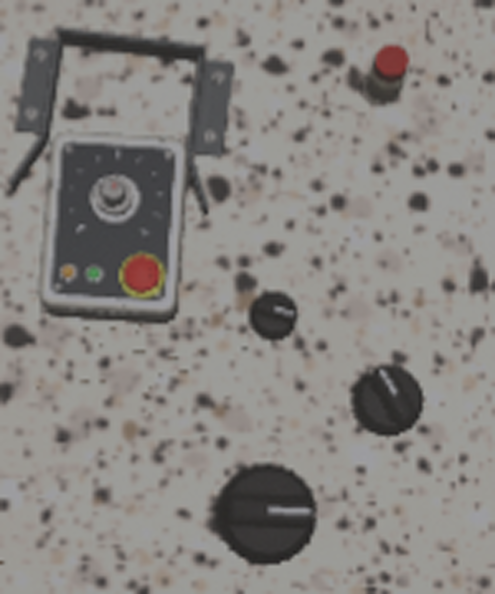

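The crop confirms the middle knob, at (382,266) in the raw image. It is about 46 mm across and 48 mm high at roughly (458,-164), against 67 mm and 30 mm for the other two. The white line points up and to the left. The box is short of home and slightly turned. I'll move above and look with the wrist camera.

Run:
```python
from h import *
import pickle
np.set_printoptions(precision=2,suppress=True)
r.goto([400,100,350],down(0)); 
f0=grab_frame("wrist"); print(f0["position"],f0["orientation"],f0["fovy"],f0["k1"])
r.goto([500,-30,350],down(0))
f=grab_frame("wrist"); print(f["position"],f["orientation"])
print(proj(f,[[580,20,48],[703,12,30],[458,-164,46]]))
save(f,"w1.png",None,1.25); pickle.dump([f0,f],open("w1.pkl","wb")); s=r.read_state();print(s["time_s"],s["joints"],s["position"])
```

```text
[467.14 100.14 492.25] [ 0.7  -0.09  0.09 -0.7 ] 69.86648816276785 -0.023394701447092273
[567.14 -30.07 492.06] [ 0.7  -0.09  0.09 -0.7 ]
[[285.98 128.54]
 [291.5   22.81]
 [426.37 223.93]]
2.6333 [-0.15  0.16  1.61  0.    1.38  1.42] [499.72 -29.19 349.95]
```

View pics/w1.png

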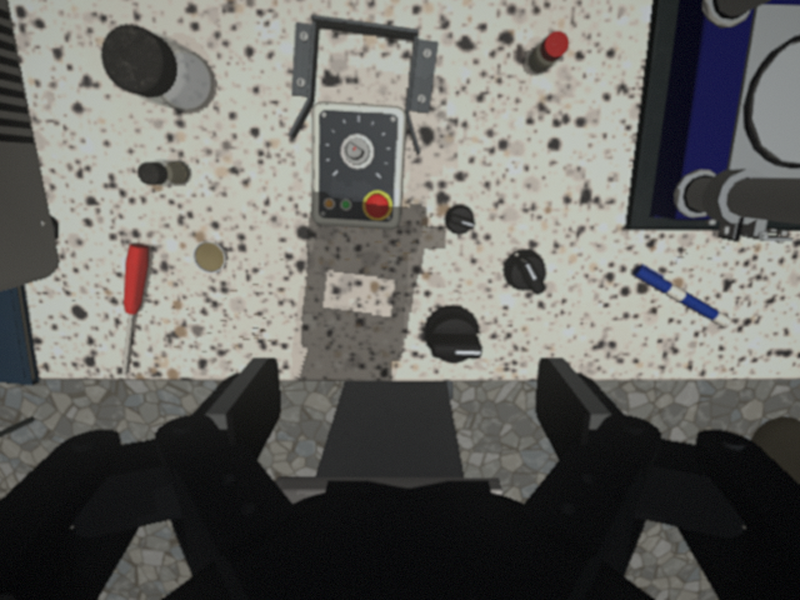

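The wrist view shows the box top spanning (315,105) to (405,222), the bracket's back wall from (313,18) to (418,35), and the spindle at (356,150). The knob is at (525,270) with its white line running from (523,256) to (540,285). Next I'll measure these from the depth map and a second view.

```bash
cat > meas.py <<'E'
from h import *
def cloud(f):
    yy,xx=np.mgrid[0:480,0:640]; P=depthpt(f,np.c_[xx.ravel(),yy.ravel()]).reshape(480,640,3)
    P[f["z_map"]<=0]=np.nan; return P
def sel(P,x,y,z): 
    with np.errstate(invalid='ignore'):
        return (P[...,0]>x[0])&(P[...,0]<x[1])&(P[...,1]>y[0])&(P[...,1]<y[1])&(P[...,2]>z[0])&(P[...,2]<z[1])
def rect(f,m,z):
    n,l,st,c=cv2.connectedComponentsWithStats(m.astype(np.uint8)); i=1+st[1:,4].argmax()
    v,u=np.nonzero(l==i); Q=onz(f,np.c_[u,v],z)[:,:2].astype(np.float32); return cv2.minAreaRect(Q),Q
def line(Q):
    v=cv2.fitLine(Q.astype(np.float32),cv2.DIST_HUBER,0,.01,.01).ravel(); return v[2:],np.degrees(np.arctan2(v[1],v[0]))
E
python3 - <<'E'
from meas import *
import pickle
np.set_printoptions(precision=1,suppress=True)
fs=pickle.load(open("w1.pkl","rb"))+[pickle.load(open("f0.pkl","rb"))["top"]]
for f in fs:
    P=cloud(f); print("--- table",np.nanmedian(P[sel(P,(420,560),(60,180),(-15,15))],0)[2])
    try:
        m=sel(P,(490,650),(-40,85),(42,90)); print("box",rect(f,m,48)[0], "z",np.median(P[m][:,2]))
        m=sel(P,(550,620),(-10,50),(70,90)); print("spindle tip",np.median(P[m],0),len(P[m]))
        g=f["img"].astype(int); red=(g[...,0]>150)&(g[...,1]<80)&sel(P,(490,600),(-40,85),(45,75)); print("red",np.median(P[red],0))
        m=sel(P,(660,750),(-70,90),(15,40)); Q=P[m]; print("backwall",line(Q[:,:2]),np.median(Q,0),len(Q),cv2.minAreaRect(Q[:,:2].astype(np.float32)))
        for y in((40,100),(-80,-20)):
            Q=P[sel(P,(630,690),y,(14,28))]; print("rail",len(Q),line(Q[:,:2]),np.median(Q,0))
    except Exception as e: print(e)
    k=sel(P,(425,495),(-200,-130),(6,60)); 
    if k.sum()>50:
        v,u=np.nonzero(k);print("knob px",u.min(),u.max(),v.min(),v.max())
        print("knob skirt lower",rect(f,k,10)[0]); b=sel(P,(425,495),(-200,-130),(39,60)); print("bar",rect(f,b,46)[0],np.median(P[b],0))
        w=k&(f["img"].min(2)>110); q,Q=rect(f,w,46); print("white",w.sum(),q,line(Q))
E
```

```text
--- table -0.18755279176903628
box ((569.0169677734375, 22.223346710205078), (92.32334899902344, 112.27411651611328), 86.56277465820312) z 48.42382091841222
spindle tip [587.   21.6  79.1] 203
red [536.2   2.2  59.1]
OpenCV(4.12.0) /io/opencv/modules/imgproc/src/linefit.cpp:50: error: (-215:Assertion failed) count > 0 in function 'fitLine2D_wods'

knob px 501 542 128 163
knob skirt lower ((460.94378662109375, -167.9739227294922), (46.77601623535156, 57.62364959716797), 6.368747234344482)
bar ((460.1748962402344, -161.62429809570312), (39.74687957763672, 15.21412181854248), 31.921009063720703) [ 460.6 -162.4   45.1]
white 63 ((467.60455322265625, -160.542236328125), (18.819622039794922, 3.7859246730804443), 31.220579147338867) (array([ 467.6, -160.5], dtype=float32), np.float32(30.86686))
--- table -0.14826171223290885
box ((573.8799438476562, 19.925594329833984), (90.76260375976562, 118.55886840820312), 86.51245880126953) z 48.385465517202874
spindle tip [588.4  19.9  79.3] 141
red [542.3   0.1  58.8]
backwall (array([706. ,  12.8], dtype=float32), np.float32(82.86973)) [704.2  18.8 
[... 1084 characters left out ...]
47216797), (107.15630340576172, 54.71498107910156), 85.98779296875)
rail 55 (array([659.6,  69.4], dtype=float32), np.float32(-9.249605)) [657.5  68.8  20.5]
rail 45 (array([658.6, -32.4], dtype=float32), np.float32(-7.7451043)) [659.3 -32.   21.5]
knob px 372 392 255 276
knob skirt lower ((458.7395324707031, -164.37191772460938), (45.717105865478516, 45.30451965332031), 25.978050231933594)
bar ((458.4247131347656, -163.98123168945312), (39.394142150878906, 14.122679710388184), 31.33219337463379) [ 458.2 -164.4   44.4]
white 10 ((466.44659423828125, -159.8721466064453), (15.49452018737793, 2.2456917762756348), 30.22411346435547) (array([ 466.2, -160. ], dtype=float32), np.float32(31.195272))
```

Run:
```python
from meas import *
import pickle
np.set_printoptions(precision=2,suppress=True)
a,b=np.radians(-3.5),np.radians(-8)
r.set_gripper(40,40)
r.goto([487,26,150],down(a)); r.line_to([487,26,12],150)
print(r.line_to([500,25,12],60,threshold=15))
print(r.line_to([568.5,30.5,12],45,orientation=down(b),threshold=25)); s=r.read_state(); print(s["position"],s["contact_force"],s["time_s"])
u=np.array([np.cos(b),np.sin(b),0])
print(r.line_to(np.r_[568.5,30.5,12]+14*u,25,threshold=14)); s=r.read_state(); print(s["position"],s["contact_force"],s["time_s"])
f=grab_frame("wrist"); f2=grab_frame("top"); pickle.dump([f,f2],open("w2.pkl","wb")); save(f,"w2.png",None,1.25)
for f in(f,f2):
    P=cloud(f); m=sel(P,(560,720),(-50,85),(42,56)); print(rect(f,m,48)[0])
    m=sel(P,(600,720),(-20,60),(68,90)); print("spindle tip",np.median(P[m],0),m.sum())
```

```text
False
False
[568.58  30.51  12.12] [-1.59  0.78 -0.18] 7.0917
True
[573.26  29.7   11.56] [-0.26 -0.65  0.23] 7.4583
((619.1192016601562, 24.057292938232422), (88.75831604003906, 116.30094909667969), 82.02652740478516)
spindle tip [657.58  19.38  79.55] 4958
((700.8395385742188, 24.25748634338379), (67.59458923339844, 7.265995025634766), 87.22222137451172)
spindle tip [nan nan nan] 0
  return _methods._mean(a, axis=axis, dtype=dtype,
  ret = um.true_divide(
```

View pics/w2.png

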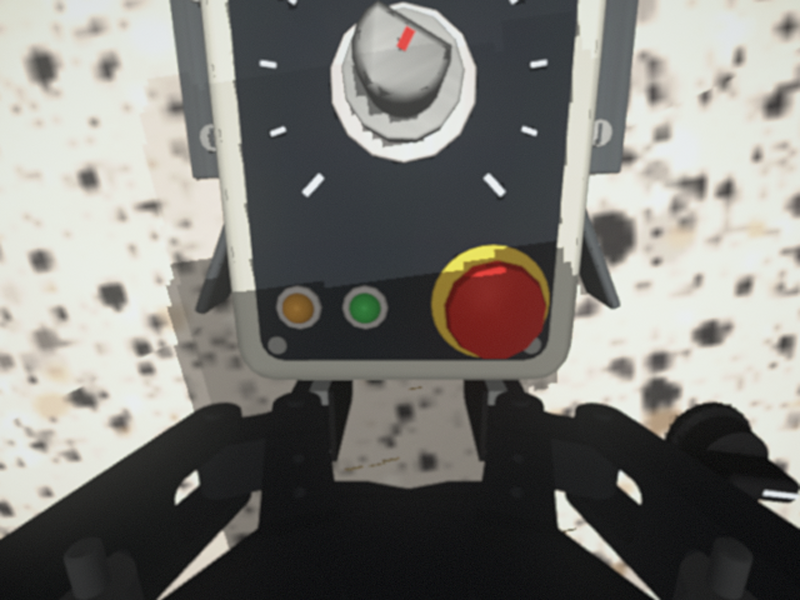

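The wrist view shows the box between the rails, and the spindle at (400,60) with its red line from (403,48) to (410,30). I'll press once more to be sure it is home, then lift and measure the spindle from two heights.

Run:
```python
from meas import *
import pickle
np.set_printoptions(precision=2,suppress=True)
b=np.radians(-8); u=np.array([np.cos(b),np.sin(b),0]); p=np.r_[573.2,29.7,12]
print(r.line_to(p+6*u,12,threshold=22)); s=r.read_state(); print(s["position"],s["contact_force"])
r.line_to(p-12*u,80); q=p-12*u; r.line_to([q[0],q[1],110],150); r.line_to([590,28,110],150)
fs=[grab_frame("wrist")]; r.line_to([570,20,160],150); fs.append(grab_frame("wrist"))
pickle.dump(fs,open("w3.pkl","wb"))
cs=[]
for f in fs:
    P=cloud(f); print("box",rect(f,sel(P,(560,720),(-50,85),(44,56)),48)[0])
    tip=sel(P,(635,680),(-5,45),(73,86)); v,x=np.nonzero(tip); print("tip",np.median(P[tip],0),tip.sum(),x.min(),x.max(),v.min(),v.max())
    Q=P[sel(P,(690,725),(-25,50),(20,40))]; print("wall",line(Q[:,:2]) if len(Q)>20 else 0)
    for y in((50,90),(-60,-20)):
        Q=P[sel(P,(640,690),y,(14,28))]; print("rail",len(Q),line(Q[:,:2]) if len(Q)>20 else 0)
    g=f["img"].astype(int); red=tip&(g[...,0]>g[...,1]+50); v,x=np.nonzero(red)
    Q=onz(f,np.c_[x,v],80)[:,:2]; rc=cv2.minAreaRect(Q.astype(np.float32)); print("red",red.sum(),rc,line(Q)); cs.append(np.c_[x,v].mean(0))
    c=np.int32(cs[-1]); 
print("tri red",tri(fs[0],cs[0],fs[1],cs[1])); c=np.int32(cs[0]); save(fs[0],"spin.png",(c[0]-60,max(0,c[1]-50),c[0]+60,c[1]+60),5)
print(r.read_state()["time_s"])
```

```text
True
[573.    29.68  11.01] [-0.23 -0.48  0.48]
box ((644.93212890625, 20.517940521240234), (90.037353515625, 117.23302459716797), 82.06149291992188)
tip [658.36  19.19  79.62] 748 309 341 117 148
wall (array([708.05,  10.14], dtype=float32), np.float32(82.45177))
rail 137 (array([664.59,  69.65], dtype=float32), np.float32(-7.2918763))
rail 174 (array([664.26, -34.14], dtype=float32), np.float32(-7.9477177))
red 26 ((660.3291625976562, 17.55946159362793), (1.644626259803772, 2.9740359783172607), 35.97039031982422) (array([660.5 ,  17.44], dtype=float32), np.float32(-38.259205))
box ((644.28515625, 20.312030792236328), (90.56584167480469, 117.53607940673828), 82.39688873291016)
tip [657.93  19.08  79.65] 464 296 321 90 114
wall (array([708.04,  10.26], dtype=float32), np.float32(82.31564))
rail 105 (array([668.11,  69.23], dtype=float32), np.float32(-7.2786965))
rail 307 (array([665.05, -33.18], dtype=float32), np.float32(-7.692664))
red 13 ((660.21142578125, 17.638710021972656), (1.328612208366394, 2.5894112586975098), 53.455177307128906) (array([660.13,  17.53], dtype=float32), np.float32(-35.56413))
tri red (array([660.31,  17.63,  78.74]), np.float64(0.1723318251391054))
10.0
```

View pics/spin.png

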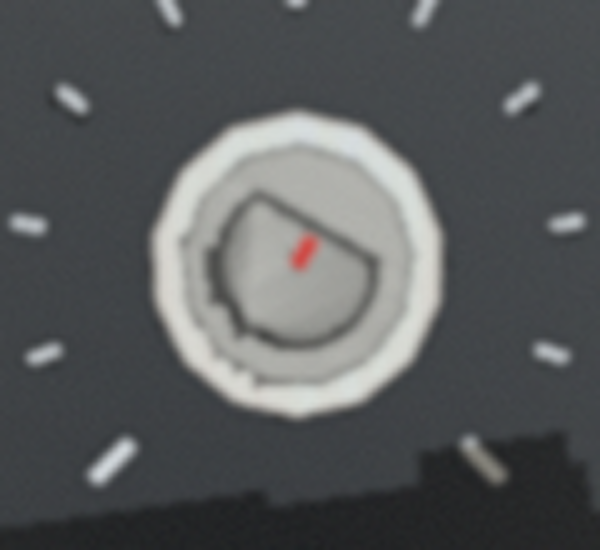

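The crop shows the D-tip centred near (298,267). The flat edge runs from (258,193) to (375,262) and the red line points up and to the right, so the flat normal is about -37° in the world frame. I'll measure the spindle with the tool at that yaw. Then I'll measure the knob from the same relative viewpoint with the tool at 30°, so that hand-eye bias cancels.

Run:
```python
from meas import *
import pickle
np.set_printoptions(precision=2,suppress=True)
def D(yaw): return np.array([np.cos(yaw),np.sin(yaw)])
def tipfit(f):
    P=cloud(f); m=sel(P,(640,677),(0,40),(74,86)); v,x=np.nonzero(m)
    h=cv2.convexHull(np.c_[x,v].astype(np.float32)).reshape(-1,2); Q=onz(f,h,79)[:,:2]
    c,rad=cv2.minEnclosingCircle(Q.astype(np.float32)); e=cv2.approxPolyDP(Q.astype(np.float32).reshape(-1,1,2),1.2,True).reshape(-1,2)
    d=np.roll(e,-1,0)-e; L=np.linalg.norm(d,axis=1); i=L.argmax(); mid=e[i]+d[i]/2
    n=np.array([d[i][1],-d[i][0]])/L[i]; n*=np.sign(n@(mid-c)); 
    g=f["img"].astype(int); red=m&(g[...,0]>g[...,1]+50); v,x=np.nonzero(red); q=onz(f,np.c_[x,v],80)[:,:2]
    print("tip c",np.array(c),"r",rad,"flat L",L[i],"yaw",np.degrees(np.arctan2(n[1],n[0])),"dist",n@(mid-c),"red mean dir",np.degrees(np.arctan2(*(q.mean(0)-c)[::-1])),line(q)[1],"z",np.median(P[m][:,2])); return np.array(c)
tipfit(pickle.load(open("w3.pkl","rb"))[0])
a=np.radians(-37); t=np.r_[[658.2,19.2]-72*D(a),160]; r.goto(t,down(a)); r.pause(.2)
f=grab_frame("wrist"); c=tipfit(f); s=r.read_state(); print(s["position"],s["joints"],s["time_s"]); pickle.dump(f,open("w4.pkl","wb"))
a=np.radians(30); r.line_to(t+[-60,-30,20],250); t=np.r_[[460.5,-163]-72*D(a),126]; r.goto(t,down(a)); r.pause(.2)
f=grab_frame("wrist"); P=cloud(f); b=sel(P,(425,495),(-200,-130),(40,60)); rc,Q=rect(f,b,46); print("bar",rc,"z",np.median(P[b],0))
w=sel(P,(425,495),(-200,-130),(35,60))&(f["img"].min(2)>120); print("white",rect(f,w,46)[0])
s=r.read_state(); print(s["position"],s["joints"],s["time_s"]); pickle.dump(f,open("w5.pkl","wb")); v,x=np.nonzero(b); c=[int(x.mean()),int(v.mean())]; print(c)
save(f,"knob.png",(max(0,c[0]-120),max(0,c[1]-90),c[0]+120,c[1]+90),3)
```

```text
tip c [659.18  18.35] r 7.911233425140381 flat L 11.387414 yaw -36.568066 dist 4.502349958146624 red mean dir -34.466969415769704 -38.259205 z 79.61907285320731
tip c [659.11  18.21] r 7.933215618133545 flat L 12.402118 yaw -36.924274 dist 4.516157167637061 red mean dir -25.776954793307496 -41.73417 z 79.60608732085532
[600.55  62.12 159.96] [ 0.03  0.52  1.57 -0.    1.04  2.24] 10.8583
bar ((460.0467529296875, -165.11167907714844), (39.07155227661133, 13.519225120544434), 30.595609664916992) z [ 460.47 -165.13   45.28]
white ((467.0968322753906, -160.55809020996094), (18.87646484375, 3.0725996494293213), 30.218536376953125)
[ 398.38 -198.81  126.03] [-0.57  0.32  2.01 -0.    0.81  0.48] 13.05
[328, 133]
```

View pics/knob.png

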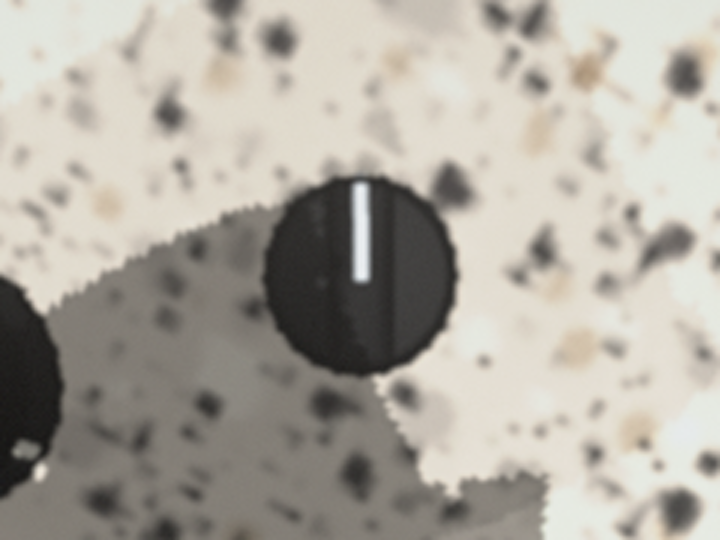

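The crop shows the knob upright at (360,275), with its white line pointing along +x at 30°. The measurements are: spindle (659.1,18.2) with flat yaw -36.8°, flat 4.5 mm off the axis and tip at z≈80; knob (460.0,-165.1) with yaw 30.4°. All agree with the text, so I'll grasp now.

Run:
```python
from meas import *
import pickle
np.set_printoptions(precision=2,suppress=True)
a=np.radians(30.4); k=[460.0,-165.1]
r.goto([*k,90],down(a)); print(r.line_to([*k,26.5],60,threshold=8)); s=r.read_state(); print(s["position"],s["width"],s["contact_force"])
r.set_gripper(5,70); s=r.read_state(); print(s["position"],s["width"],s["finger_force"],s["contact_force"],s["wrist_torque"])
r.line_to([*k,150],150); s=r.read_state(); print(s["width"],s["contact_force"])
b=np.radians(-36.8); r.goto([600,0,160],down(b)); r.line_to([659.1,18.2,122],120); r.pause(.3)
s=r.read_state(); print(s["position"],s["width"],s["contact_force"],s["wrist_torque"],s["time_s"],s["joints"])
f=grab_frame("wrist"); save(f,"hover.png",None,1.25); f=grab_frame("scene"); c=np.int32(proj(f,[[659,18,90]])[0]); save(f,"hovs.png",(c[0]-60,c[1]-60,c[0]+60,c[1]+60),5)
```

```text
False
[ 460.21 -165.19   26.81] 40.212631777821024 [-0.03  0.17 -0.76]
[ 460.27 -165.18   26.9 ] 12.41555898225098 68.99353265762329 [-0.79  0.79  5.06] [ 0.11  0.1  -0.01]
12.459397633695678 [-0.4  -0.29 -1.37]
[659.03  18.07 122.45] 12.616256570663387 [-0.54 -0.45 -0.67] [-0.02 -0.02 -0.02] 18.4333 [-0.04  0.66  1.44 -0.    1.04  2.17]
```

View pics/hovs.png

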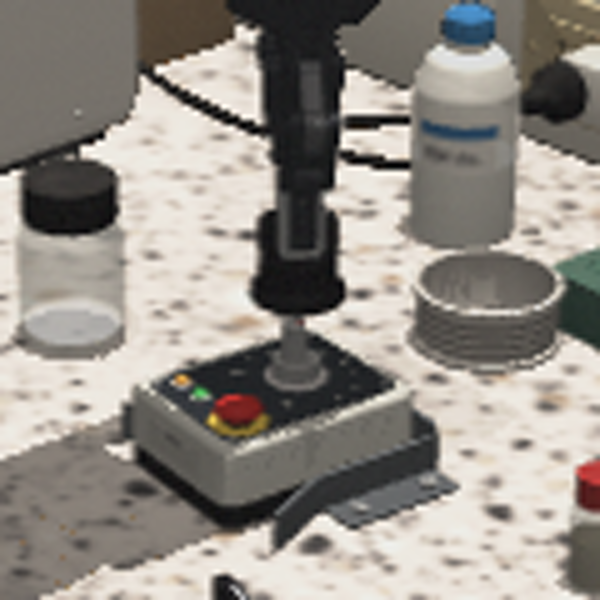

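The crop shows the knob upright in the grip at (297,260), right over the spindle at (297,350). I'll descend slowly, watching the force.

Run:
```python
from meas import *
np.set_printoptions(precision=2,suppress=True)
c=[659.15,18.3]
def st(t):
    s=r.read_state(); print(t,s["position"],"h",round(s["position"][2]-26.9,2),s["contact_force"],s["wrist_torque"],s["width"],s["time_s"])
r.line_to([*c,109],60); st("hover")
for h in(76,70,64):
    hit=r.line_to([*c,26.6+h],20,threshold=3.5); st(f"h{h} {hit}")
    if hit: break
```

```text
hover [658.81  18.32 108.28] h 81.38 [ 0.42 -0.37  0.57] [ 0.02  0.03 -0.02] 12.346571406521948 18.9
h76 False [659.13  18.3  102.54] h 75.64 [-0.34  0.19 -0.69] [ 0.04 -0.01  0.  ] 12.262118969989213 19.3667
h70 False [659.09  18.33  96.47] h 69.57 [ 0.44  0.36 -0.84] [-0.08 -0.02 -0.01] 12.110688970561492 19.8167
h64 False [659.09  18.29  90.45] h 63.55 [-0.43 -0.51 -0.7 ] [-0.02  0.02  0.  ] 12.670473700512362 20.2667
```

Run:
```python
from meas import *
np.set_printoptions(precision=2,suppress=True)
c=[659.15,18.3]
for h in(61,59,57,55,54,53.2,52.6):
    r.line_to([*c,26.6+h],15,threshold=25); r.pause(.25)
    F=[]
    for _ in range(4): F.append(r.read_state()["contact_force"]); r.pause(.05)
    s=r.read_state(); print(h,"z",round(s["position"][2],2),"h",round(s["position"][2]-26.9,2),np.mean(F,0),s["width"],s["time_s"])
    if np.mean(F,0)[2]>14: break
f=grab_frame("scene"); p=np.int32(proj(f,[[659,18,70]])[0]); save(f,"on.png",(p[0]-60,p[1]-60,p[0]+60,p[1]+60),5)
```

```text
61 z 87.64 h 60.74 [-0.32  0.06 -0.86] 12.752960714874105 21.0667
59 z 85.73 h 58.83 [ 0.41 -0.18  3.63] 12.37888762642067 21.8
57 z 83.71 h 56.81 [ 1.02 -0.2   5.02] 12.574400677118074 22.5333
55 z 81.81 h 54.91 [ 0.33 -0.21  6.19] 12.420712537585198 23.2667
54 z 80.89 h 53.99 [-0.04 -0.08  6.48] 12.58524061614581 23.9667
53.2 z 80.14 h 53.24 [-0.37  0.11  6.77] 12.416838605890774 24.6667
52.6 z 79.59 h 52.69 [ 0.12 -0.02  7.5 ] 12.405081533927286 25.3667
```

View pics/on.png

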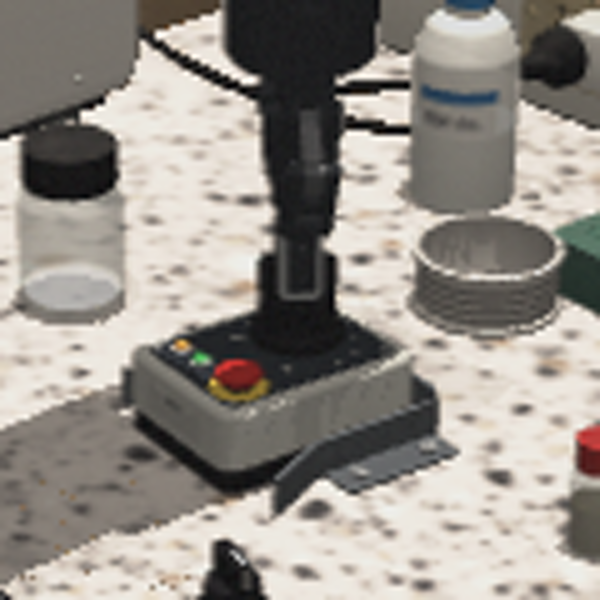

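The crop shows the knob seated at (297,320) on the box. The force follows the spring, reading about 8.3 N net, or roughly 7.2 mm of travel. I'll press slightly further, until the bottom stop is just felt, and hand in.

Run:
```python
from meas import *
np.set_printoptions(precision=2,suppress=True)
c=[659.15,18.3]
for h in(52.2,51.9,51.6,51.3):
    r.line_to([*c,26.6+h],10); r.pause(.3)
    F=[]
    for _ in range(6): F.append(r.read_state()["contact_force"]); r.pause(.05)
    s=r.read_state(); F=np.mean(F,0); print(h,"h",round(s["position"][2]-26.9,2),F,s["width"],s["time_s"])
    if F[2]>9.5: break
f=grab_frame("scene"); P=cloud(f)
print(workorder.finish_job())
```

```text
52.2 h 52.32 [-0.13 -0.1   7.5 ] 12.560538228344058 26.2667
51.9 h 52.02 [-0.55 -0.16  7.51] 12.563102935696255 27.1167
51.6 h 51.94 [-0.83  0.17  9.76] 12.223708932756635 27.9667
the job is handed in; nothing more can be done
None
```

The job is handed in at about 28 s: the box stopped firmly against the back of the bracket, the knob is down on the spindle's shoulder with its flat matched, and the gripper is still pressing it at the bottom of its travel (about 10 N); I did not re-check the other bench items at the end.

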